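# Find the coin tin by its weight

### The job

One of the three identical steel tins on the desk mat holds the petty-cash coins and is much the heaviest. Heft them one at a time, first the left, then the middle, then the right one (as the robot sees them): lift each a good 5 cm clear of the mat for a moment, keep it upright, and set it gently back where it stood before trying the next, without shifting the things around them. Then hold the heaviest one up, upright and still, its foot about 15 cm above the mat, with the other two standing back in their places, and finish while still holding it.

Things in the scene. Friction and masses are not known exactly. Their poses are not given: they have to be found in the camera images.
- tin_left_mid (a point): The one furthest to the robot's left (largest y) of three identical closed round steel tins, upright: 61 mm across, 95 mm high, rigid, lid fast. This point: its centre, 47.5 mm above its foot; z is the tin's axis. Contents are loose and may shift. A full tin weighs 0.18 to 0.70 kg; the heaviest weighs at least 0.25 kg more than either other; which one it is changes from run to run.
- tin_middle_mid (a point): The one between the other two of three identical closed round steel tins, upright: 61 mm across, 95 mm high, rigid, lid fast. This point: its centre, 47.5 mm above its foot; z is the tin's axis. Contents are loose and may shift. A full tin weighs 0.18 to 0.70 kg; the heaviest weighs at least 0.25 kg more than either other; which one it is changes from run to run.
- tin_right_mid (a point): The one furthest to the robot's right (smallest y) of three identical closed round steel tins, upright: 61 mm across, 95 mm high, rigid, lid fast. This point: its centre, 47.5 mm above its foot; z is the tin's axis. Contents are loose and may shift. A full tin weighs 0.18 to 0.70 kg; the heaviest weighs at least 0.25 kg more than either other; which one it is changes from run to run.
- tin_left: The same left tin; this origin is the centre of its foot, on its axis.
- tin_middle: The same middle tin; this origin is the centre of its foot, on its axis.
- tin_right: The same right tin; this origin is the centre of its foot, on its axis.
- desk_mat: The flat green desk mat, 360 x 760 mm, 3 mm thick, fixed on the dark wooden desk; its top, on which the three tins, the stapler and the dome stand, is at height 0.003. Origin: centre of its underside.
- stapler: Bystander: black stapler, 140 x 34 mm, 45 mm high, lying lengthwise in the gap between the left and the middle tin. Origin: centre of its underside.
- magnet: Bystander: grey round paper-clip dome, 60 mm across, 34 mm high, in the gap between the middle and the right tin. Origin: centre of its underside.
- mug: Bystander: white lidded mug, 80 mm across, 114 mm high, with a handle reaching 72 mm from its axis, well to the right of the tins. Origin: centre of its underside.
- pen_cup: Bystander: dark square cup of pens, 78 mm wide, 98 mm high, pens up to 180 mm high, well to the left of the tins. Origin: centre of its underside.
Mind the look-alikes: they are no part of the job. Leave any red look-alike of the tin_right alone.

How it is judged:
On the way, in this order (a step that is already met when the one before it is completed fails the run):
1. the left tin is lifted in the gripper, its foot 30 mm or more above the mat, while the other two stand in their places (within 50 mm) (height (world z) of tin_left_mid above 0.0805 m and angle between tin_left_mid's own z axis and vertical below 0.45 rad and contact force between tin_left and the fingers above 1 N and height (world z) of each of tin_middle_mid, tin_right_mid below 0.0565 m and angle between each of tin_middle_mid, tin_right_mid's own z axis and vertical below 0.12 rad and contact force between each of tin_middle, tin_right and desk_mat above 0.5 N and distance of each of tin_middle_mid, tin_right_mid from where it was at the start of the episode below 0.05 m), for 0.3 s.
2. the middle tin is lifted in the gripper, its foot 30 mm or more above the mat, while the other two stand in their places (within 50 mm) (height (world z) of tin_middle_mid above 0.0805 m and angle between tin_middle_mid's own z axis and vertical below 0.45 rad and contact force between tin_middle and the fingers above 1 N and height (world z) of each of tin_left_mid, tin_right_mid below 0.0565 m and angle between each of tin_left_mid, tin_right_mid's own z axis and vertical below 0.12 rad and contact force between each of tin_left, tin_right and desk_mat above 0.5 N and distance of each of tin_left_mid, tin_right_mid from where it was at the start of the episode below 0.05 m), for 0.3 s.
3. the right tin is lifted in the gripper, its foot 30 mm or more above the mat, while the other two stand in their places (within 50 mm) (height (world z) of tin_right_mid above 0.0805 m and angle between tin_right_mid's own z axis and vertical below 0.45 rad and contact force between tin_right and the fingers above 1 N and height (world z) of each of tin_left_mid, tin_middle_mid below 0.0565 m and angle between each of tin_left_mid, tin_middle_mid's own z axis and vertical below 0.12 rad and contact force between each of tin_left, tin_middle and desk_mat above 0.5 N and distance of each of tin_left_mid, tin_middle_mid from where it was at the start of the episode below 0.05 m), for 0.3 s.
At the end, for the whole second after the job is handed in: The heaviest tin is held in the gripper, touching nothing else, its foot at least 120 mm above the mat, tilted less than 0.45 rad and slower than 0.05 m/s; the other two, untouched, stand upright on the mat within 50 mm of where each began (((height (world z) of tin_left_mid above 0.1705 m and angle between tin_left_mid's own z axis and vertical below 0.45 rad and contact force between tin_left and the fingers above 1 N and linear speed of tin_left below 0.05 m/s and height (world z) of each of tin_middle_mid, tin_right_mid below 0.0565 m and angle between each of tin_middle_mid, tin_right_mid's own z axis and vertical below 0.12 rad and contact force between tin_middle and desk_mat between 0.5 and 4.4 N and distance of each of tin_middle_mid, tin_right_mid from where it was at the start of the episode below 0.05 m and contact force between each of tin_middle, tin_right and the fingers below 0.05 N and contact force between each of tin_middle, tin_right and tin_left below 0.05 N and contact force between tin_right and desk_mat between 0.5 and 4.4 N and contact force between tin_left and mug below 0.05 N and contact force between tin_left and pen_cup below 0.05 N and contact force between tin_left and stapler below 0.05 N and contact force between tin_left and magnet below 0.05 N) or (height (world z) of tin_middle_mid above 0.1705 m and angle between tin_middle_mid's own z axis and vertical below 0.45 rad and contact force between tin_middle and the fingers above 1 N and linear speed of tin_middle below 0.05 m/s and height (world z) of each of tin_left_mid, tin_right_mid below 0.0565 m and angle between each of tin_left_mid, tin_right_mid's own z axis and vertical below 0.12 rad and contact force between tin_left and desk_mat between 0.5 and 4.4 N and distance of each of tin_left_mid, tin_right_mid from where it was at the start of the episode below 0.05 m and contact force between each of tin_left, tin_right and the fingers below 0.05 N and contact force between each of tin_left, tin_right and tin_middle below 0.05 N and contact force between tin_right and desk_mat between 0.5 and 4.4 N and contact force between tin_middle and mug below 0.05 N and contact force between tin_middle and pen_cup below 0.05 N and contact force between tin_middle and stapler below 0.05 N and contact force between tin_middle and magnet below 0.05 N) or (height (world z) of tin_right_mid above 0.1705 m and angle between tin_right_mid's own z axis and vertical below 0.45 rad and contact force between tin_right and the fingers above 1 N and linear speed of tin_right below 0.05 m/s and height (world z) of each of tin_left_mid, tin_middle_mid below 0.0565 m and angle between each of tin_left_mid, tin_middle_mid's own z axis and vertical below 0.12 rad and contact force between tin_left and desk_mat between 0.5 and 4.4 N and distance of each of tin_left_mid, tin_middle_mid from where it was at the start of the episode below 0.05 m and contact force between each of tin_left, tin_middle and the fingers below 0.05 N and contact force between each of tin_left, tin_middle and tin_right below 0.05 N and contact force between tin_middle and desk_mat between 0.5 and 4.4 N and contact force between tin_right and mug below 0.05 N and contact force between tin_right and pen_cup below 0.05 N and contact force between tin_right and stapler below 0.05 N and contact force between tin_right and magnet below 0.05 N))); the arm keeps its last pose, push and grip.
It fails at once if a tin is tipped over (angle between any of tin_left_mid, tin_middle_mid, tin_right_mid's own z axis and vertical above 0.7 rad).
It fails at once if a tin is dropped or flung: moving faster than 0.5 m/s with no finger on it ((linear speed of tin_left above 0.5 m/s and contact force between tin_left and the fingers below 0.01 N) or (linear speed of tin_middle above 0.5 m/s and contact force between tin_middle and the fingers below 0.01 N) or (linear speed of tin_right above 0.5 m/s and contact force between tin_right and the fingers below 0.01 N)).
It fails at once if the mug, pen cup, stapler or magnet dome is shifted by more than 40 mm (distance of any of mug, pen_cup, stapler, magnet from where it was at the start of the episode above 0.04 m).
It also fails if it takes over 72 s, if anything falls off the work surface, if the arm or the gripper's body presses on something with over 40 N, if the wrist force passes 120 N, or if a joint passes its speed limit or range.

### The arm

A 7-joint arm with a two-finger parallel gripper is mounted at the origin on the work surface. World frame = base frame: x ahead of the robot, y to its left, z up, the work surface at z = 0. Lengths are in m, angles in rad, forces in N, time in s.
With the tool pointing down it reaches from about 0.4 to 0.85 m from the base axis. Payload 10.4 kg.
Tool frame: the origin (TCP) lies at the very end of the fingers, on their centre line; the grasp point (between the pads) lies 19 mm behind it; z points along the fingers, y is the line along which they close (so a half turn about z gives the same grasp; the last joint's range is limited). The gripper opens to 87 mm and grips with 3 to 60 N. Pads are 19 mm wide; open, the fingers measure 117 mm over their backs; the gripper's body (75 mm by 190 mm) begins 51 mm behind the grasp point.
Start: joints at [1.3, 0.332, -0.065, 1.46, 0.022, 1.35, -0.088], TCP at [0.153, -0.606, 0.223] pointing down, gripper open.
Joint ranges: [-2.6, 2.6], [-0.5, 2.12], [-1.47, 1.34], [0.16, 2.42], [-1.27, 4.41], [0.06, 2.06], [-2.6, 2.6]. Speed limits (rad/s): [2.22, 2.22, 2.79, 2.79, 3.14, 3.14, 3.14].

### API

Orientations are given as a unit quaternion [x, y, z, w].
In Python, from bench import * gives the robot as it stands.
- The arm moves only by the tool step_arm, never from a script. Its arguments are lists of equal length, an entry for each row: "delta_pos": the shift along the world's x, y, z in units of 25 mm (1.0 is 25 mm), a list of three; "turn": the turn about the world's z in units of 0.12 rad (1.0 is 0.12 rad). In form: {"delta_pos": [[tx, ty, tz], ...], "turn": [turn, ...]}. A call has 1 to 12 rows; each row shifts and turns the commanded pose from where the row before left it; what a row does not reach is not made up. A row lasts 1/10 s, in which the tool goes at most 50 mm and 8.59 degrees, less where a joint would pass 70% of its speed; a pose out of reach is approached as far as the arm can. A call with a number of a shift or a turn outside -1 to 1 is refused whole. A call with a gripper value outside its range is refused whole. "grip" is the closure, from 0 (fully open) to 1 (shut), set as the call begins (left out, the last holds). The fingers move at their own pace and stop on an object; "newtons" is the grip in N (left out, the last holds). Time passes only in rows, so rows that do not move let the fingers close. It gives the time, the measured TCP pose, the force, the opening and the grip force at its end, in the units of the state.
- read_state(): the state, without advancing time (a new reading comes with each control period).
- camera(name): name is "scene" or "top" or "wrist"; returns a dict with "image" (480x640x3 uint8, red, green, blue), "z_map" (480x640 float32, m along the optical axis (not along the pixel's ray), 0 where there is no reading), "mtx" (3x3 intrinsics, pixels), "view" (4x4, takes a point from world to camera coordinates). Camera axes: x right, y up, looking along -z (the intrinsics and any distortion apply to the point x, -y, -z); pixel columns grow to the right and rows downward; lengths in m; the calibration is good to about 2 mm. The wrist camera is an equidistant fisheye: a pixel r from the principal point sees the ray r / f radians off the axis. A picture is of the moment at which its call begins.
- close_job(): hands the job in; it is judged then, once.
The state is a dict: "time": time; "joint_positions": joint angles; "joint_vel": joint speeds; "joint_torque": joint torques, N m; "ee_pos": TCP position; "eef_rot": TCP orientation; "ft_force": force on the tool from outside, world axes, zero at the start; "torque": the same for the moment, N m; "width": finger opening in m; "grip_force": force on a finger pad.
Only numpy, scipy, OpenCV 4.12 (cv2) and the standard library are available. Lean on these libraries where they do the work, as an engineer would, in place of code of your own. Each camera call takes 0.05 s, during which the arm holds its last target. There are 200 camera calls.

## Working session

There is one attempt and no reset: what is moved stays moved. The work goes in short steps, Python scripts to look and compute and a tool call to move; the robot and the scene stay as the last step left them, time stands still between calls to the robot, and variables do not carry over. Pictures are saved under pics/ and viewed, at most 10 in all, crops included, and the job is handed in when it is done.

Besides the shell and the picture viewer there is one more tool, called after "Emit:" as name(argument=value, ...), one argument or row to a line, values as JSON. step_arm: Moves the arm, as the interface text tells. Shifts and turns lie within -1 to 1; 1 stands for 25 mm of shift or 0.12 rad of turn. Its arguments: {"type":"object","properties":{"delta_pos":{"type":"array"},"turn":{"type":"array"},"grip":{"type":"number"},"newtons":{"type":"number"}},"required":["delta_pos","turn"]}

```bash
mkdir -p pics; cat > h.py <<'E'
from bench import *
import numpy as np, cv2
def world(c,u,v,z=None):
    K=c["mtx"];d=c["z_map"][int(v),int(u)]
    x=(u-K[0,2])/K[0,0];y=(v-K[1,2])/K[1,1]
    return (np.linalg.inv(c["view"])@np.array([x*d,-y*d,-d,1]))[:3]
def save(im,n): cv2.imwrite("pics/"+n,im[:,:,::-1])
E
python3 - <<'E'
from h import *
s=read_state();print(s)
for n in("top","scene"):
    c=camera(n);save(c["image"],n+"1.png");np.savez(n+"1.npz",**c)
    print(n,c["mtx"].round(1).tolist(),c["view"].round(3).tolist())
E
```

```text
{'time': 0.0, 'joint_positions': array([ 1.30041461,  0.33289765, -0.06466215,  1.46094375,  0.02159376,
        1.34990132, -0.0885244 ]), 'joint_vel': array([-0.00212939, -0.0002751 ,  0.00036716,  0.00092232, -0.00164435,
        0.00057186, -0.00191117]), 'joint_torque': array([-1.25611703e-03, -6.23250747e+01,  2.38309923e-02, -3.89898705e+01,
       -6.14478788e-02,  3.97861702e-02,  1.50107771e-04]), 'ee_pos': array([ 0.153162  , -0.60553991,  0.22173659]), 'eef_rot': array([ 9.92337579e-01,  1.23554035e-01, -1.26256277e-04, -7.16514174e-04]), 'ft_force': array([-0.63733882, -0.44042499, -0.5053596 ]), 'torque': array([ 0.0216841 , -0.01469963, -0.01377562]), 'grip_force': 0.0, 'width': 0.08691493748241833}
top [[518.7, 0.0, 319.9], [0.0, 518.7, 235.5], [0.0, 0.0, 1.0]] [[0.014, -1.0, -0.015, 0.01], [0.993, 0.012, 0.12, -0.431], [-0.12, -0.016, 0.993, -1.699], [0.0, 0.0, 0.0, 1.0]]
scene [[438.8, 0.0, 321.7], [0.0, 438.8, 246.1], [0.0, 0.0, 1.0]] [[0.638, 0.77, -0.02, -0.304], [-0.549, 0.473, 0.689, 0.191], [0.539, -0.429, 0.725, -1.381], [0.0, 0.0, 0.0, 1.0]]
```

View pics/top1.png

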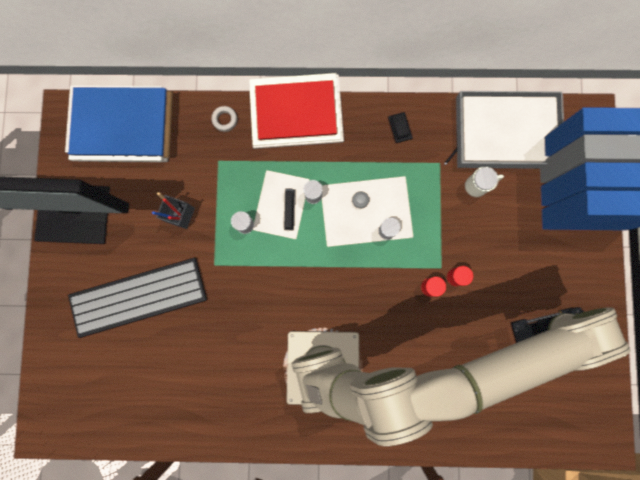

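View pics/scene1.png

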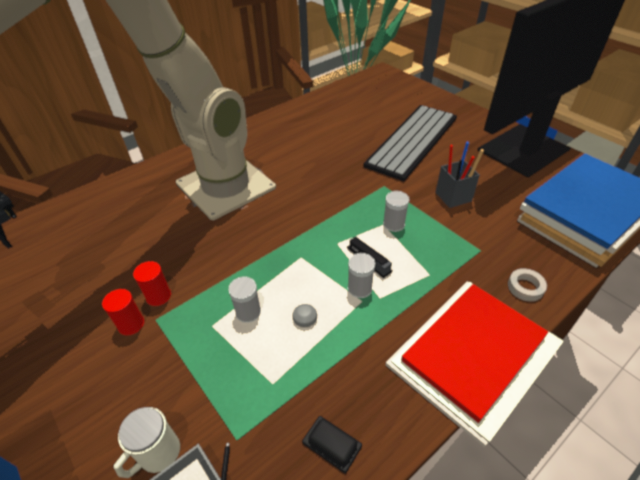

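Candidates, in the top view:
- Grey steel tins on the mat: (242,221) left, (314,190) middle and (390,228) right.
- Look-alikes, to be left alone: red tins at (435,287) and (461,275).
- Also grey: the dome at (361,200) and the white mug at (482,181).

I choose the three grey tins and will measure their tops next, with a close crop.

```bash
python3 - <<'E'
from h import *
for n,seeds in(("top",dict(L=(242,219),M=(314,188),R=(391,226),mag=(361,200),stap=(289,209),pen=(175,212),mug=(482,180))),("scene",dict(L=(397,199),M=(361,264),R=(243,288),mag=(304,313)))):
    c=np.load(n+"1.npz");K=c["mtx"]
    v,u=np.mgrid[:480,:640];d=c["z_map"]
    P=np.stack([(u-K[0,2])/K[0,0]*d,-(v-K[1,2])/K[1,1]*d,-d,np.ones_like(d)],-1)@np.linalg.inv(c["view"]).T
    for k,(a,b) in seeds.items():
        w=P[b-35:b+36,a-35:a+36,:3].reshape(-1,3);p=P[b,a,:3]
        w=w[np.hypot(*(w-p)[:,:2].T)<.09]
        zt=p[2]
        t=w[abs(w[:,2]-zt)<.006] if k in"LMR" else w[w[:,2]>.012]
        t=t[np.hypot(*(t-p)[:,:2].T)<.07]
        print(n,k,p.round(3),len(t),((t.max(0)+t.min(0))/2).round(4),t.mean(0).round(4),np.ptp(t,axis=0).round(3))
im=np.load("top1.npz")["image"][150:280,190:460]
save(cv2.resize(im,None,fx=2.9,fy=2.9,interpolation=cv2.INTER_CUBIC),"crop.png")
E
```

```text
top L [0.473 0.266 0.094] 217 [0.4673 0.2721 0.0943] [0.4674 0.271  0.096 ] [0.061 0.06  0.012]
top M [0.577 0.036 0.094] 206 [0.5721 0.0423 0.0938] [0.5725 0.0427 0.0956] [0.062 0.058 0.012]
top R [ 0.455 -0.212  0.097] 250 [ 0.4521 -0.2082  0.0965] [ 0.4529 -0.2072  0.0972] [0.058 0.058 0.012]
top mag [ 0.552 -0.12   0.028] 249 [ 0.5461 -0.119   0.029 ] [ 0.5538 -0.1164  0.0283] [0.127 0.131 0.034]
top stap [0.514 0.119 0.052] 395 [0.518  0.1153 0.0587] [0.5199 0.1189 0.0377] [0.132 0.115 0.093]
top pen [0.502 0.499 0.04 ] 665 [0.4985 0.4948 0.0967] [0.4998 0.493  0.0775] [0.097 0.097 0.169]
top mug [ 0.604 -0.499  0.113] 696 [ 0.613  -0.5154  0.0682] [ 0.6068 -0.5026  0.094 ] [0.122 0.099 0.112]
scene L [0.469 0.269 0.095] 313 [0.4708 0.2683 0.095 ] [0.4728 0.2649 0.0968] [0.061 0.065 0.012]
scene M [0.577 0.036 0.098] 440 [0.5746 0.0385 0.0971] [0.5765 0.0374 0.0972] [0.062 0.062 0.01 ]
scene R [ 0.459 -0.21   0.098] 491 [ 0.4545 -0.2118  0.0966] [ 0.4564 -0.212   0.0971] [0.062 0.059 0.009]
scene mag [ 0.563 -0.124  0.036] 464 [ 0.5597 -0.1212  0.0254] [ 0.5638 -0.1248  0.0285] [0.054 0.056 0.026]
```

View pics/crop.png

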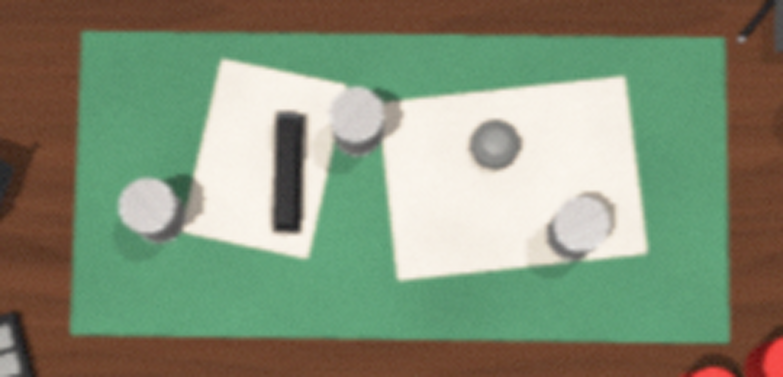

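The crop shows three steel tins at (148,208), (358,115) and (582,222), with the stapler at (288,172) and the dome at (495,144). The red tins are off the mat. I'll grasp with the fingers closing along x, because the stapler is close to the middle tin in y.

Emit:
step_arm(
  delta_pos=[
    [1,0.66,0],
    [1,0.66,0],
    [1,0.66,0],
    [1,0.66,0],
    [1,0.66,0],
    [1,0.66,0],
    [1,0.66,0],
    [1,0.66,0],
    [1,0.66,0],
    [1,0.66,0],
    [1,0.66,0],
    [1,0.66,0],
  ],
  turn=[0.92,0.92,0.92,0.92,0.92,0.92,0.92,0.92,0.92,0.92,0.92,0.92],
  grip=0,
)

```text
time: 1.3
ee_pos: [0.454, -0.4071, 0.2222]
eef_rot: [0.705, 0.709, 0.0, -0.0]
ft_force: [0.2, -0.8, -0.2]
width: 0.0867
grip_force: 0.0
```

Emit:
step_arm(
  delta_pos=[
    [0.1,1,0],
    [0.1,1,0],
    [0.1,1,0],
    [0.1,1,0],
    [0.1,1,0],
    [0.1,1,0],
    [0.1,1,0],
    [0.1,1,0],
    [0.1,1,0],
    [0.1,1,0],
    [0.1,1,0],
    [0.1,1,0],
  ],
  turn=[0,0,0,0,0,0,0,0,0,0,0,0],
)

```text
time: 2.5
ee_pos: [0.4831, -0.1069, 0.2223]
eef_rot: [0.706, 0.708, -0.0, -0.0]
ft_force: [0.2, 0.5, 0.1]
width: 0.0872
grip_force: 0.0
```

Emit:
step_arm(
  delta_pos=[
    [0,1,0],
    [0,1,0],
    [0,1,0],
    [0,1,0],
    [0,1,0],
    [0,1,0],
    [0,1,0],
    [0,1,0],
    [0,1,0],
    [0,1,0],
    [0,1,0],
    [0,1,0],
  ],
  turn=[0,0,0,0,0,0,0,0,0,0,0,0],
)

```text
time: 3.7
ee_pos: [0.4831, 0.1929, 0.2223]
eef_rot: [0.707, 0.708, -0.0, -0.0]
ft_force: [0.2, 0.2, 1.0]
width: 0.0873
grip_force: 0.0
```

Emit:
step_arm(
  delta_pos=[
    [-0.13,0.77,0],
    [-0.13,0.77,0],
    [-0.13,0.77,0],
    [-0.13,0.77,0],
    [0,0,0],
    [0,0,0],
  ],
  turn=[0,0,0,0,0,0],
)

```text
time: 4.3
ee_pos: [0.4701, 0.2689, 0.2222]
eef_rot: [0.706, 0.708, -0.0, -0.0]
ft_force: [-0.7, 0.4, 0.7]
width: 0.0869
grip_force: 0.0
```

```bash
cat >> h.py <<'E'
def wtin(seed,n):
    c=camera("wrist");K=c["mtx"];d=c["z_map"];save(c["image"],n)
    v,u=np.mgrid[:480,:640];a=(u-K[0,2])/K[0,0];b=(v-K[1,2])/K[1,1]
    th=np.hypot(a,b);s=np.tan(np.clip(th,0,1.5))/np.maximum(th,1e-6)
    P=(np.stack([a*s*d,-b*s*d,-d,np.ones_like(d)],-1)@np.linalg.inv(c["view"]).T)[...,:3]
    w=P[(d>0)&(th<1.3)];w=w[(np.hypot(w[:,0]-seed[0],w[:,1]-seed[1])<.06)&(abs(w[:,2]-.098)<.005)]
    A=np.ptp(w,axis=0) if len(w) else 0
    if len(w): print(len(w),"mid",((w.max(0)+w.min(0))/2).round(4),"minenc",cv2.minEnclosingCircle(w[:,:2].astype(np.float32)),A)
E
python3 - <<'E'
from h import *
print(read_state()["ee_pos"],read_state()["ft_force"]); wtin((.47,.27),"w1.png")
E
```

```text
[0.47012195 0.26892805 0.22224646] [-0.65101307  0.41879769  0.72834765]
4457 mid [0.4682 0.2703 0.0975] minenc ((0.4678942859172821, 0.27035605907440186), 0.0309884212911129) [0.05986394 0.06152987 0.00891284]
```

View pics/w1.png

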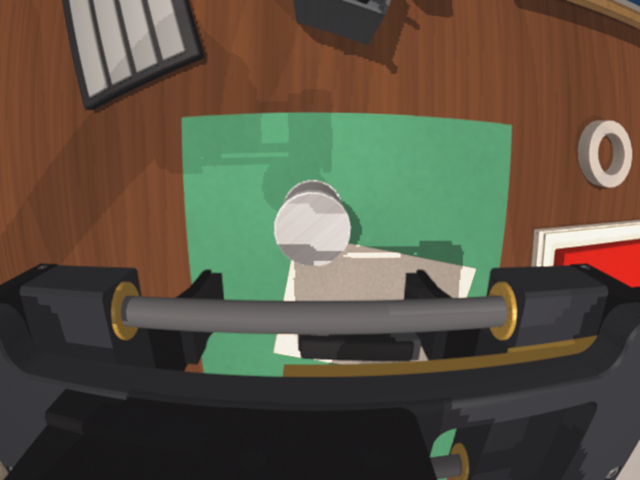

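The wrist view shows the left steel tin at (313,225), between the finger pads at about (205,300) and (425,295), with nothing in the fingers' way. Descending.

Emit:
step_arm(
  delta_pos=[
    [-0.08,0.04,-0.9],
    [0,0,-0.9],
    [0,0,-0.9],
    [0,0,-0.9],
    [0,0,-0.9],
    [0,0,-0.9],
    [0,0,-0.9],
    [0,0,-0.5],
    [0,0,-0.3],
    [0,0,-0.2],
    [0,0,0],
    [0,0,0],
  ],
  turn=[0,0,0,0,0,0,0,0,0,0,0,0],
)

```text
time: 5.55
ee_pos: [0.4687, 0.2703, 0.0408]
eef_rot: [0.706, 0.708, 0.0, 0.0]
ft_force: [-0.4, 0.0, -0.7]
width: 0.087
grip_force: 0.0
```

Emit:
step_arm(
  delta_pos=[
    [0,0,0],
    [0,0,0],
    [0,0,0],
    [0,0,0],
    [0,0,0],
    [0,0,0],
    [0,0,0],
    [0,0,0],
  ],
  turn=[0,0,0,0,0,0,0,0],
  grip=1,
  newtons=35,
)

```text
time: 6.35
ee_pos: [0.4685, 0.2701, 0.0402]
eef_rot: [0.706, 0.708, 0.0, 0.0]
ft_force: [1.0, -0.6, 1.9]
width: 0.0603
grip_force: 35.0
```

Gripped at 60 mm. Lifting about 56 mm and holding.

Emit:
step_arm(
  delta_pos=[
    [0,0,0.15],
    [0,0,0.3],
    [0,0,0.45],
    [0,0,0.45],
    [0,0,0.45],
    [0,0,0.3],
    [0,0,0.15],
    [0,0,0],
    [0,0,0],
    [0,0,0],
    [0,0,0],
    [0,0,0],
  ],
  turn=[0,0,0,0,0,0,0,0,0,0,0,0],
)

```text
time: 7.55
ee_pos: [0.4682, 0.27, 0.0961]
eef_rot: [0.706, 0.708, -0.0, -0.0]
ft_force: [0.6, 0.1, -4.6]
width: 0.0604
grip_force: 35.0
```

Emit:
step_arm(
  delta_pos=[
    [0,0,0],
    [0,0,0],
    [0,0,0],
    [0,0,0],
  ],
  turn=[0,0,0,0],
)

```text
time: 7.95
ee_pos: [0.4683, 0.2701, 0.0963]
eef_rot: [0.706, 0.708, 0.0, 0.0]
ft_force: [0.7, 0.5, -6.0]
width: 0.0603
grip_force: 35.0
```

```bash
python3 - <<'E'
from h import *
for i in range(3):
    s=read_state();print(s["ft_force"],s["torque"],s["joint_torque"].round(2),s["ee_pos"]);camera("top")
E
```

```text
[ 0.69069245  0.53323092 -6.03412286] [-0.04962911 -0.1588164  -0.01344729] [-0.000e+00 -5.120e+01 -1.152e+01 -3.642e+01 -5.000e-02 -3.000e-02
 -0.000e+00] [0.46834036 0.27006576 0.09632236]
[-0.15481084  0.09147909 -6.54485526] [-0.01850065 -0.13703605  0.03272134] [-0.000e+00 -5.121e+01 -1.152e+01 -3.642e+01 -5.000e-02 -3.000e-02
 -0.000e+00] [0.46832008 0.27006742 0.09634316]
[ 0.20058642  0.31038516 -5.83346356] [-0.02295792 -0.14354571  0.03296562] [-0.000e+00 -5.121e+01 -1.152e+01 -3.642e+01 -5.000e-02 -3.000e-02
 -0.000e+00] [0.46829276 0.27008054 0.0963171 ]
```

Left weighs about 6 N (roughly 0.6 kg). Setting it down and releasing.

Emit:
step_arm(
  delta_pos=[
    [0,0,-0.15],
    [0,0,-0.3],
    [0,0,-0.45],
    [0,0,-0.45],
    [0,0,-0.4],
    [0,0,-0.25],
    [0,0,-0.12],
    [0,0,-0.06],
    [0,0,-0.04],
    [0,0,-0.02],
    [0,0,0],
    [0,0,0],
  ],
  turn=[0,0,0,0,0,0,0,0,0,0,0,0],
)

```text
time: 9.3
ee_pos: [0.4685, 0.2701, 0.0406]
eef_rot: [0.706, 0.708, 0.0, 0.0]
ft_force: [-0.9, 0.8, -6.6]
width: 0.06
grip_force: 35.0
```

Emit:
step_arm(
  delta_pos=[
    [0,0,0],
    [0,0,0],
    [0,0,0],
    [0,0,0],
    [0,0,0],
    [0,0,0],
    [0,0,0],
    [0,0,0],
  ],
  turn=[0,0,0,0,0,0,0,0],
  grip=0,
)

```text
time: 10.1
ee_pos: [0.4683, 0.2701, 0.0403]
eef_rot: [0.706, 0.708, 0.0, 0.0]
ft_force: [-0.2, 0.3, -0.6]
width: 0.0869
grip_force: 0.0
```

Emit:
step_arm(
  delta_pos=[
    [0,0,0.4],
    [0,0,0.8],
    [0,0,1],
    [0,0,1],
    [0,0,1],
    [0,0,1],
    [0,0,1],
    [0,0,1],
  ],
  turn=[0,0,0,0,0,0,0,0],
)

```text
time: 10.9
ee_pos: [0.4681, 0.2702, 0.2222]
eef_rot: [0.706, 0.708, 0.0, 0.0]
ft_force: [0.3, 0.3, -0.6]
width: 0.087
grip_force: 0.0
```

Emit:
step_arm(
  delta_pos=[
    [0.42,-0.92,0],
    [0.42,-0.92,0],
    [0.42,-0.92,0],
    [0.42,-0.92,0],
    [0.42,-0.92,0],
    [0.42,-0.92,0],
    [0.42,-0.92,0],
    [0.42,-0.92,0],
    [0.42,-0.92,0],
    [0.42,-0.92,0],
    [0,0,0],
    [0,0,0],
  ],
  turn=[0,0,0,0,0,0,0,0,0,0,0,0],
)

```text
time: 12.1
ee_pos: [0.5733, 0.04, 0.2208]
eef_rot: [0.707, 0.707, 0.0, -0.0]
ft_force: [-0.4, 0.9, -0.2]
width: 0.0871
grip_force: 0.0
```

```bash
python3 - <<'E'
from h import *
print(read_state()["ee_pos"],read_state()["joint_positions"].round(2)); wtin((.574,.04),"w2.png")
E
```

```text
[0.57328907 0.04004909 0.22079722] [ 0.5   0.32 -0.79  1.57  0.23  1.35 -0.31]
4492 mid [0.573  0.0408 0.0978] minenc ((0.5734259486198425, 0.04072315990924835), 0.03083346039056778) [0.05974098 0.06059374 0.00906206]
```

View pics/w2.png

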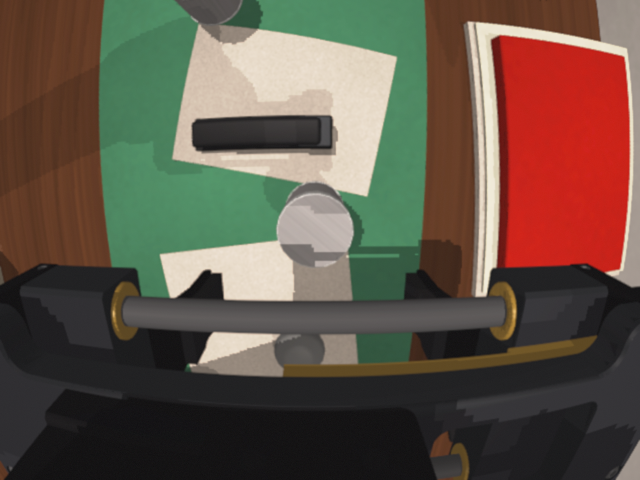

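The middle tin is at (315,228) and centred. The left tin stands at the top at (215,10), the stapler is untouched at (262,133), and the fingers' sides are clear.

Emit:
step_arm(
  delta_pos=[
    [0,0.03,-0.9],
    [0,0,-0.9],
    [0,0,-0.9],
    [0,0,-0.9],
    [0,0,-0.9],
    [0,0,-0.9],
    [0,0,-0.85],
    [0,0,-0.5],
    [0,0,-0.3],
    [0,0,-0.2],
    [0,0,0],
    [0,0,0],
  ],
  turn=[0,0,0,0,0,0,0,0,0,0,0,0],
)

```text
time: 13.35
ee_pos: [0.5738, 0.041, 0.0398]
eef_rot: [0.706, 0.708, 0.0, 0.0]
ft_force: [0.4, -0.3, 0.5]
width: 0.0873
grip_force: 0.0
```

Emit:
step_arm(
  delta_pos=[
    [0,0,0],
    [0,0,0],
    [0,0,0],
    [0,0,0],
    [0,0,0],
    [0,0,0],
    [0,0,0],
    [0,0,0],
  ],
  turn=[0,0,0,0,0,0,0,0],
  grip=1,
  newtons=35,
)

```text
time: 14.15
ee_pos: [0.5735, 0.0408, 0.0392]
eef_rot: [0.706, 0.708, 0.0, 0.0]
ft_force: [1.2, -0.2, 1.8]
width: 0.0599
grip_force: 35.0
```

Emit:
step_arm(
  delta_pos=[
    [0,0,0.15],
    [0,0,0.3],
    [0,0,0.45],
    [0,0,0.45],
    [0,0,0.45],
    [0,0,0.3],
    [0,0,0.15],
    [0,0,0],
    [0,0,0],
    [0,0,0],
    [0,0,0],
    [0,0,0],
  ],
  turn=[0,0,0,0,0,0,0,0,0,0,0,0],
)

```text
time: 15.35
ee_pos: [0.5732, 0.0408, 0.095]
eef_rot: [0.706, 0.708, -0.0, -0.0]
ft_force: [-0.1, -0.1, -3.4]
width: 0.0604
grip_force: 35.0
```

Emit:
step_arm(
  delta_pos=[
    [0,0,0],
    [0,0,0],
    [0,0,0],
    [0,0,0],
  ],
  turn=[0,0,0,0],
)

```text
time: 15.75
ee_pos: [0.5733, 0.0408, 0.0953]
eef_rot: [0.706, 0.708, 0.0, 0.0]
ft_force: [0.0, -0.3, -2.5]
width: 0.0601
grip_force: 35.0
```

```bash
python3 - <<'E'
from h import *
for i in range(3):
    s=read_state();print(s["ft_force"],s["ee_pos"]);camera("top")
E
```

```text
[ 0.04678823 -0.29238652 -2.45925704] [0.57332204 0.04083941 0.09532071]
[ 0.611575  -0.4461654 -2.6977789] [0.57329818 0.0408308  0.0953065 ]
[-1.12177942 -0.60043794 -2.72482745] [0.57336412 0.04082135 0.09535334]
```

Middle weighs about 2.6 N, so it is lighter. Setting it back.

Emit:
step_arm(
  delta_pos=[
    [0,0,-0.15],
    [0,0,-0.3],
    [0,0,-0.45],
    [0,0,-0.45],
    [0,0,-0.4],
    [0,0,-0.25],
    [0,0,-0.12],
    [0,0,-0.06],
    [0,0,-0.04],
    [0,0,-0.02],
    [0,0,0],
    [0,0,0],
  ],
  turn=[0,0,0,0,0,0,0,0,0,0,0,0],
)

```text
time: 17.1
ee_pos: [0.5735, 0.0408, 0.0396]
eef_rot: [0.706, 0.708, 0.0, 0.0]
ft_force: [-0.3, -0.9, -3.0]
width: 0.0601
grip_force: 35.0
```

Emit:
step_arm(
  delta_pos=[
    [0,0,0],
    [0,0,0],
    [0,0,0],
    [0,0,0],
    [0,0,0],
    [0,0,0],
    [0,0,0],
    [0,0,0],
  ],
  turn=[0,0,0,0,0,0,0,0],
  grip=0,
)

```text
time: 17.9
ee_pos: [0.5733, 0.0408, 0.0393]
eef_rot: [0.706, 0.708, 0.0, 0.0]
ft_force: [0.4, 0.2, -0.7]
width: 0.0872
grip_force: 0.0
```

Emit:
step_arm(
  delta_pos=[
    [0,0,0.4],
    [0,0,0.8],
    [0,0,1],
    [0,0,1],
    [0,0,1],
    [0,0,1],
    [0,0,1],
    [0,0,1],
  ],
  turn=[0,0,0,0,0,0,0,0],
)

```text
time: 18.7
ee_pos: [0.5732, 0.041, 0.2212]
eef_rot: [0.706, 0.708, 0.0, 0.0]
ft_force: [0.2, 1.2, -0.7]
width: 0.0871
grip_force: 0.0
```

Emit:
step_arm(
  delta_pos=[
    [-0.43,-0.91,0],
    [-0.43,-0.91,0],
    [-0.43,-0.91,0],
    [-0.43,-0.91,0],
    [-0.43,-0.91,0],
    [-0.43,-0.91,0],
    [-0.43,-0.91,0],
    [-0.43,-0.91,0],
    [-0.43,-0.91,0],
    [-0.43,-0.91,0],
    [-0.43,-0.91,0],
    [0,0,0],
  ],
  turn=[0,0,0,0,0,0,0,0,0,0,0,0],
)

```text
time: 19.9
ee_pos: [0.4535, -0.2127, 0.2199]
eef_rot: [0.708, 0.706, -0.001, 0.0]
ft_force: [-0.4, 0.7, -0.2]
width: 0.0871
grip_force: 0.0
```

```bash
python3 - <<'E'
from h import *
print(read_state()["ee_pos"],read_state()["joint_positions"].round(2)); wtin((.454,-.21),"w3.png")
E
```

```text
[ 0.45348156 -0.2126817   0.21988593] [ 0.94  0.1  -0.63  1.76  0.07  1.3   0.3 ]
4544 mid [ 0.4533 -0.2096  0.0976] minenc ((0.4530790150165558, -0.20964793860912323), 0.030828488990664482) [0.05957548 0.06057041 0.00888409]
```

View pics/w3.png

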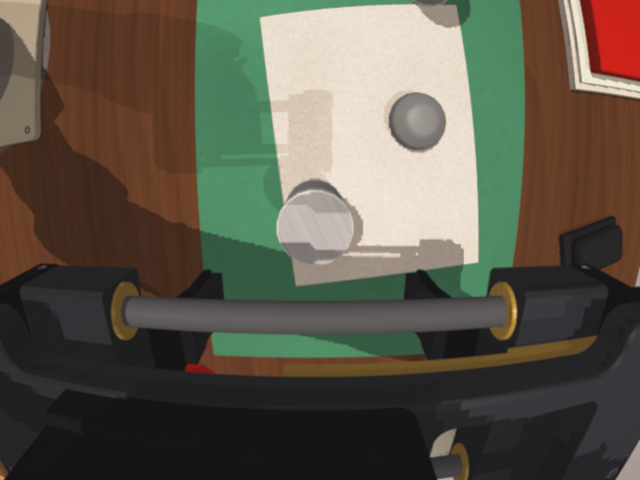

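The right steel tin is at (315,226), with the dome at (417,121) clear of it and a red look-alike at (200,369) behind. Descending.

Emit:
step_arm(
  delta_pos=[
    [0,0,-0.9],
    [0,0,-0.9],
    [0,0,-0.9],
    [0,0,-0.9],
    [0,0,-0.9],
    [0,0,-0.9],
    [0,0,-0.85],
    [0,0,-0.5],
    [0,0,-0.3],
    [0,0,-0.2],
    [0,0,0],
    [0,0,0],
  ],
  turn=[0,0,0,0,0,0,0,0,0,0,0,0],
)

```text
time: 21.15
ee_pos: [0.4556, -0.2095, 0.0388]
eef_rot: [0.706, 0.708, 0.0, 0.0]
ft_force: [-0.7, -0.1, -0.3]
width: 0.087
grip_force: 0.0
```

Emit:
step_arm(
  delta_pos=[
    [0,0,0],
    [0,0,0],
    [0,0,0],
    [0,0,0],
    [0,0,0],
    [0,0,0],
    [0,0,0],
    [0,0,0],
  ],
  turn=[0,0,0,0,0,0,0,0],
  grip=1,
  newtons=35,
)

```text
time: 21.95
ee_pos: [0.4551, -0.2095, 0.0382]
eef_rot: [0.707, 0.708, -0.0, 0.0]
ft_force: [-1.4, -0.1, 3.3]
width: 0.0597
grip_force: 35.0
```

Emit:
step_arm(
  delta_pos=[
    [0,0,0.15],
    [0,0,0.3],
    [0,0,0.45],
    [0,0,0.45],
    [0,0,0.45],
    [0,0,0.3],
    [0,0,0.15],
    [0,0,0],
    [0,0,0],
    [0,0,0],
    [0,0,0],
    [0,0,0],
  ],
  turn=[0,0,0,0,0,0,0,0,0,0,0,0],
)

```text
time: 23.15
ee_pos: [0.4549, -0.2093, 0.0941]
eef_rot: [0.706, 0.708, 0.0, -0.0]
ft_force: [-0.4, 0.1, -2.7]
width: 0.0602
grip_force: 35.0
```

Emit:
step_arm(
  delta_pos=[
    [0,0,0],
    [0,0,0],
    [0,0,0],
    [0,0,0],
  ],
  turn=[0,0,0,0],
)

```text
time: 23.55
ee_pos: [0.4551, -0.2094, 0.0943]
eef_rot: [0.706, 0.708, 0.0, 0.0]
ft_force: [0.4, 0.5, -1.3]
width: 0.06
grip_force: 35.0
```

```bash
python3 - <<'E'
from h import *
for i in range(3):
    s=read_state();print(s["ft_force"],s["ee_pos"]);camera("top")
E
```

```text
[ 0.44386213  0.5247178  -1.30495253] [ 0.45505962 -0.20943502  0.09431841]
[ 0.31213456  0.24627786 -1.68359756] [ 0.45508864 -0.20941346  0.09433396]
[-0.12304596  0.71055821 -2.28298406] [ 0.45507523 -0.20943339  0.09434947]
```

Right weighs about 2 N, so the left tin is the heaviest. Setting the right one back and going to the left.

Emit:
step_arm(
  delta_pos=[
    [0,0,-0.15],
    [0,0,-0.3],
    [0,0,-0.45],
    [0,0,-0.45],
    [0,0,-0.4],
    [0,0,-0.25],
    [0,0,-0.12],
    [0,0,-0.06],
    [0,0,-0.04],
    [0,0,-0.02],
    [0,0,0],
    [0,0,0],
  ],
  turn=[0,0,0,0,0,0,0,0,0,0,0,0],
)

```text
time: 24.9
ee_pos: [0.4552, -0.2095, 0.0385]
eef_rot: [0.706, 0.708, 0.0, 0.0]
ft_force: [0.2, 0.6, -2.1]
width: 0.06
grip_force: 35.0
```

Emit:
step_arm(
  delta_pos=[
    [0,0,0],
    [0,0,0],
    [0,0,0],
    [0,0,0],
    [0,0,0],
    [0,0,0],
    [0,0,0],
    [0,0,0],
  ],
  turn=[0,0,0,0,0,0,0,0],
  grip=0,
)

```text
time: 25.7
ee_pos: [0.455, -0.2095, 0.0383]
eef_rot: [0.706, 0.708, 0.0, 0.0]
ft_force: [-0.6, 0.0, 0.3]
width: 0.0871
grip_force: 0.0
```

Emit:
step_arm(
  delta_pos=[
    [0,0,0.4],
    [0,0,0.8],
    [0,0,1],
    [0,0,1],
    [0,0,1],
    [0,0,1],
    [0,0,1],
    [0,0,1],
  ],
  turn=[0,0,0,0,0,0,0,0],
)

```text
time: 26.5
ee_pos: [0.455, -0.2092, 0.2202]
eef_rot: [0.706, 0.708, 0.0, 0.0]
ft_force: [0.6, 0.3, -1.1]
width: 0.0869
grip_force: 0.0
```

Emit:
step_arm(
  delta_pos=[
    [0.03,0.96,0],
    [0.03,0.96,0],
    [0.03,0.96,0],
    [0.03,0.96,0],
    [0.03,0.96,0],
    [0.03,0.96,0],
    [0.03,0.96,0],
    [0.03,0.96,0],
    [0.03,0.96,0],
    [0.03,0.96,0],
  ],
  turn=[0,0,0,0,0,0,0,0,0,0],
)

```text
time: 27.5
ee_pos: [0.4624, 0.0317, 0.2191]
eef_rot: [0.706, 0.708, 0.0, 0.0]
ft_force: [0.1, -0.3, 0.3]
width: 0.0869
grip_force: 0.0
```

Emit:
step_arm(
  delta_pos=[
    [0.03,0.96,0],
    [0.03,0.96,0],
    [0.03,0.96,0],
    [0.03,0.96,0],
    [0.03,0.96,0],
    [0.03,0.96,0],
    [0.03,0.96,0],
    [0.03,0.96,0],
    [0.03,0.96,0],
    [0.03,0.96,0],
    [0,0,0],
    [0,0,0],
  ],
  turn=[0,0,0,0,0,0,0,0,0,0,0,0],
)

```text
time: 28.7
ee_pos: [0.4698, 0.2708, 0.2187]
eef_rot: [0.706, 0.708, -0.0, -0.0]
ft_force: [0.5, -0.0, 0.7]
width: 0.0872
grip_force: 0.0
```

```bash
python3 - <<'E'
from h import *
wtin((.468,.27),"w4.png");print(read_state()["ee_pos"],read_state()["joint_positions"].round(2)) 
E
```

```text
4555 mid [0.4676 0.2702 0.0977] minenc ((0.4674467444419861, 0.2702034115791321), 0.030876610428094864) [0.06010525 0.06047674 0.00906956]
[0.47012299 0.26997722 0.21859488] [ 0.26  0.3  -1.02  1.65  0.26  1.34 -0.8 ]
```

The left tin is still in its place. Descend, grasp and lift 150 mm.

Emit:
step_arm(
  delta_pos=[
    [-0.08,0,-0.9],
    [0,0,-0.9],
    [0,0,-0.9],
    [0,0,-0.9],
    [0,0,-0.9],
    [0,0,-0.9],
    [0,0,-0.8],
    [0,0,-0.5],
    [0,0,-0.3],
    [0,0,-0.15],
    [0,0,0],
    [0,0,0],
  ],
  turn=[0,0,0,0,0,0,0,0,0,0,0,0],
)

```text
time: 29.95
ee_pos: [0.4685, 0.2708, 0.0403]
eef_rot: [0.706, 0.708, 0.0, 0.0]
ft_force: [-0.4, 0.2, 0.0]
width: 0.0867
grip_force: 0.0
```

Emit:
step_arm(
  delta_pos=[
    [0,0,0],
    [0,0,0],
    [0,0,0],
    [0,0,0],
    [0,0,0],
    [0,0,0],
    [0,0,0],
    [0,0,0],
  ],
  turn=[0,0,0,0,0,0,0,0],
  grip=1,
  newtons=40,
)

```text
time: 30.75
ee_pos: [0.4682, 0.2706, 0.0397]
eef_rot: [0.706, 0.708, 0.0, 0.0]
ft_force: [2.1, -0.9, 1.5]
width: 0.0602
grip_force: 40.0
```

Emit:
step_arm(
  delta_pos=[
    [0,0,0.2],
    [0,0,0.4],
    [0,0,0.6],
    [0,0,0.6],
    [0,0,0.7],
    [0,0,0.7],
    [0,0,0.7],
    [0,0,0.7],
    [0,0,0.6],
    [0,0,0.4],
    [0,0,0.3],
    [0,0,0.1],
  ],
  turn=[0,0,0,0,0,0,0,0,0,0,0,0],
)

```text
time: 31.95
ee_pos: [0.4682, 0.2706, 0.1902]
eef_rot: [0.706, 0.708, 0.0, 0.0]
ft_force: [-0.3, -0.1, -6.4]
width: 0.0597
grip_force: 40.0
```

Emit:
step_arm(
  delta_pos=[
    [0,0,0],
    [0,0,0],
    [0,0,0],
    [0,0,0],
    [0,0,0],
    [0,0,0],
    [0,0,0],
    [0,0,0],
    [0,0,0],
    [0,0,0],
  ],
  turn=[0,0,0,0,0,0,0,0,0,0],
)

```text
time: 32.95
ee_pos: [0.4681, 0.2705, 0.1896]
eef_rot: [0.706, 0.708, 0.0, 0.0]
ft_force: [0.2, -0.3, -6.4]
width: 0.0601
grip_force: 40.0
```

```bash
python3 - <<'E'
from h import *
c=camera("scene");save(c["image"],"end.png");s=read_state();print(s["ft_force"],s["ee_pos"])
E
```

```text
[ 0.35849541  1.04886399 -6.8294731 ] [0.46806031 0.27055705 0.18957463]
```

View pics/end.png

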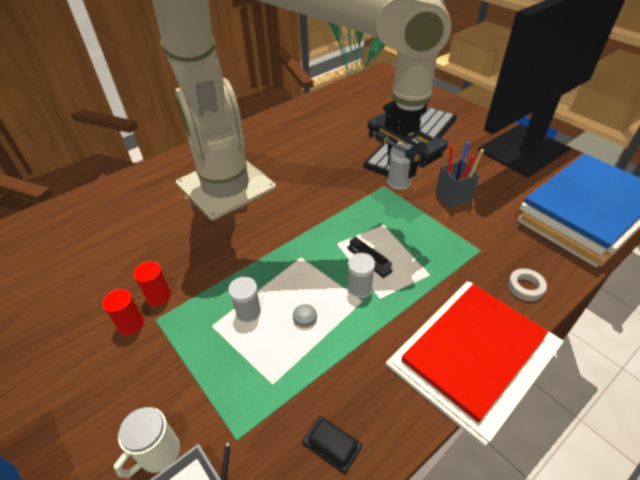

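The left tin is held upright at (400,170). The middle tin (361,275) and right tin (244,298) stand where they began, and the bystanders haven't moved. Handing in.

```bash
python3 -c "
from bench import *
print(close_job())"
```

```text
the job is handed in; nothing more can be done
None
```

I hefted all three tins in order and handed in the job holding the left one, the heaviest at about 6 N (the middle was about 2.6 N, the right about 2 N), upright and still about 15 cm above the mat, with the other two standing back in their places; the hand-in returned no verdict.

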